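# Ballast the card stand and hold the spring clip gaping over the card

### The arm

A 7-joint arm with a two-finger parallel gripper is mounted at the origin on the work surface. World frame = base frame: x ahead of the robot, y to its left, z up, the work surface at z = 0. Lengths are in m, angles in rad, forces in N, time in s.
With the tool pointing down it reaches from about 0.35 to 0.9 m from the base axis. Payload 8.1 kg.
Tool frame: the origin (TCP) lies midway between the tips of the shut fingers; the grasp point (between the pads) lies 19 mm behind it (arm.pinch_z is the distance from the TCP to the grasp point, in m); z points along the fingers, y is the direction in which the jaws open and shut (so a half turn about z gives the same grasp; the last joint's range is limited). The gripper opens to 92 mm and grips with 3 to 60 N. Pads are 19 mm wide; open, the fingers measure 130 mm over their backs; the gripper's body (75 mm by 190 mm) begins 47 mm behind the grasp point.
Start: joints at [-1.301, 0.434, 0.025, 1.573, -0.012, 1.134, -0.075], TCP at [0.228, 0.582, 0.227] pointing down, gripper open.
Joint ranges: [-2.62, 2.62], [-0.44, 2.09], [-1.27, 1.32], [0.08, 2.57], [-1.32, 4.46], [0.12, 2], [-2.74, 2.74]. Speed limits (rad/s): [2.22, 2.22, 3.01, 3.01, 3.14, 3.14, 3.14].

### API

Orientations are given as a rotation vector (axis times angle).
In Python, from cell import arm, eyes gives the robot as it stands.
- The arm moves only by the tool apply_moves, never from a script. Its argument "targets" is one flat list of numbers, 5 for each row, row after row: the closure, from 0 (fully open) to 1 (shut), then the shift along the tool's x, y, z each as a share of 40 cm, from -1 to 1, then the turn about the tool's z as a share of pi/2 rad, from -1 to 1. A call has 1 to 20 rows; each row shifts and turns the commanded pose from where the row before left it, along the tool's axes as they then stand; what a row does not reach is not made up. A row lasts 1/8 s, in which the tool goes at most 62.5 mm and 10.7 degrees, less where a joint would pass 70% of its speed; a pose out of reach is approached as far as the arm can. A call with a number of a shift or a turn outside -1 to 1 is refused whole. A call with a gripper value outside its range is refused whole. The fingers move at their own pace and stop on an object; "grip_force" is the grip in N (left out, the last holds). Time passes only in rows, so rows that do not move let the fingers close. It gives the time, the measured TCP pose, the force and the opening at its end, in the units of the state.
- arm.observe(): the state, without advancing time (a new reading comes with each control period).
- eyes.get_image(name): name is "scene" or "top"; returns the picture (480x640x3 uint8, red, green, blue); there is no depth.
- eyes.camera_params(name): a dict with "camera_matrix" (3x3 intrinsics, pixels), "xyz" and "attitude" of the camera in the world. Camera axes: x right, y down, z forward; pixel columns grow to the right and rows downward; lengths in m; the calibration is good to about 2 mm. A picture is of the moment at which its call begins. camera_params takes no time and is no camera call.
- arm.sign_off(): hands the job in, once; it reports no verdict.
The state is a dict: "clock": time; "joints": joint angles; "dq": joint speeds; "joint_efforts": joint torques, N m; "position": TCP position; "ee_rot": TCP orientation; "force": force on the tool from outside, world axes, zero at the start; "ft_torque": the same for the moment, N m; "width": opening from 0.0 (shut) to 1.0 (fully open).
Only numpy, scipy, OpenCV 4.12 (cv2) and the standard library are available. Lean on these libraries where they do the work, as an engineer would, in place of code of your own. Each camera call takes 0.05 s, during which the arm holds its last target.

### The job

Weight the port-card stand by threading the two loose steel rings onto its post, the wider ring first and then the narrower one on top, both fully home and let go. Then take the spring clip off its parking plate by squeezing its handles, and hold it wide open with its jaws straddling the top edge of the upright card, one on each side and well below the edge without touching the card, ready for a sheet to be slipped in. Finish still holding the clip gaping there; do not let it go, and leave the other things on the bench alone.

Things in the scene. Friction and masses are not known exactly. Their poses are not given: they have to be found in the camera images.
- stand: Fixed card stand: dark steel base plate 110 (x) x 300 (y) x 12 mm thick, origin at the centre of its underside, z up. An upright metal post, 18 mm diameter with a tapered tip, stands at (0, -90) mm and rises 42 mm above the plate; at (0, +90) mm a white stiff card stands in a black holder 29 mm thick (x), 120 mm long (y), whose top is 30 mm above the bench.
- post_foot (a point): Point on the post's axis at the top face of the base plate, 12 mm above the bench; axes as the stand. The wider ring's underside belongs here.
- post_top (a point): Centre of the post's tip, 42 mm above post_foot.
- card_top (a point): Middle of the card's level top edge, 95 mm above the bench; x is the card's normal, y runs along the edge, z up. The card is 3 mm thick (x), 110 mm wide (y).
- ring_wide: Loose plain steel ring lying flat: 60 mm outside diameter, 22 mm bore, 16 mm high, about 0.3 kg; origin at the centre of its underside.
- ring_narrow: Loose plain steel ring lying flat: 44 mm outside diameter, 22 mm bore, 16 mm high, about 0.14 kg; origin at the centre of its underside.
- park: Fixed clip park: white base 130 (x) x 75 (y) x 14 mm high with an upright metal plate 120 mm long (x), 3 mm thick (y), up to 35 mm above the bench, along its middle. Origin at the centre of its underside.
- clip: Dark steel spring clip, 65 g, parked upright, jaws down around the park's plate, jaw tips on the park's base. Origin on the hinge (50 mm above the bench when parked, 36 mm above the tips); x is the hinge axis, z points up to the handles; this body is the -y half. Two flat handles, 24 mm wide (x), splay to 43 mm above the hinge, 40 mm apart over their outer faces. Jaws 34 mm wide (x).
- clip_grip (a point): Pinch point between the clip's handles, 30 mm above the hinge; the handles are about 33 mm apart over their outer faces here. Pinching them along the clip's y opens the jaws: it begins at about 2 N and is full at about 7 N a side, so grip with 15 N or more, fingers shut. Fully squeezed, handles are parallel, 10 mm over both; jaw tips 27 mm apart inside, 33 mm below the hinge.
- clip_jaw (a joint): Opening angle between the clip's halves: 0 as parked on the 3 mm plate, 0.70 rad fully open; a spring closes it.
- jaw_tip_a (a point): End of the -y jaw (middle of its width, 36 mm below the hinge).
- jaw_tip_b (a point): End of the +y (moving) jaw.
- screwdriver: Bystander: black-handled screwdriver lying on the bench.
- tape_roll: Bystander: black roll of tape lying flat, 92 mm diameter, 24 mm high, thin-walled.
- jack: Bystander: small white wall-jack insert, 26 x 17 x 20 mm.
- transceiver: Bystander: metal plug-in module, 56 x 14 x 10 mm.
- mug: Bystander: white mug, 80 mm diameter, 95 mm high.
- desk_switch: Bystander: small grey network box, 100 x 160 x 28 mm.

How it is judged:
On the way, in this order (a step that is already met when the one before it is completed fails the run):
1. the wider ring is fully home on the post and let go, the narrower one not yet on the post (horizontal distance between ring_wide and post_foot below 0.004 m and z of ring_wide in the frame of post_foot between -0.003 and 0.003 m and angle between ring_wide's own z axis and vertical below 0.1 rad and contact force between the fingers and ring_wide below 0.1 N and horizontal distance between ring_narrow and post_foot above 0.03 m), for 0.2 s.
2. the narrower ring is fully home on top of the wider one and let go (horizontal distance between each of ring_wide, ring_narrow and post_foot below 0.004 m and z of ring_wide in the frame of post_foot between -0.003 and 0.003 m and angle between each of ring_wide, ring_narrow's own z axis and vertical below 0.1 rad and z of ring_narrow in the frame of post_foot between 0.013 and 0.019 m and contact force between the fingers and ring_narrow below 0.1 N), for 0.2 s.
3. the clip is held gaping around the card's top edge (value of joint clip_jaw above 0.5 rad and ((x of jaw_tip_a in the frame of card_top between -0.03 and -0.003 m and x of jaw_tip_b in the frame of card_top between 0.003 and 0.03 m) or (x of jaw_tip_b in the frame of card_top between -0.03 and -0.003 m and x of jaw_tip_a in the frame of card_top between 0.003 and 0.03 m)) and z of jaw_tip_a in the frame of card_top between -0.04 and -0.006 m and y of jaw_tip_a in the frame of card_top between -0.05 and 0.05 m and z of jaw_tip_b in the frame of card_top between -0.04 and -0.006 m and y of jaw_tip_b in the frame of card_top between -0.05 and 0.05 m and angle between the x axis of clip and the y axis of card_top, either way round below 0.3 rad and contact force between the fingers and clip above 2 N and contact force between clip and stand below 0.3 N and linear speed of clip below 0.03 m/s), for 0.2 s.
At the end, for the whole second after the job is handed in: Rings flat on the post (4 mm), released, wider on the plate, narrower on it (3 mm). Fingers hold the clip still, open over 0.5 rad, hinge along the edge (0.3 rad), jaw tips on opposite sides, 3 to 30 mm from the card plane, 6 to 40 mm below its edge, 50 mm of its middle; clip not touching the stand (all of step 2 and all of step 3 and contact force between the fingers and ring_wide below 0.1 N); the arm keeps its last pose, push and grip.
It fails at once if a bystander is shifted by more than 30 mm (distance of any of screwdriver, tape_roll, jack, transceiver, mug, desk_switch from where it was at the start of the episode above 0.03 m).
It also fails if it takes over 72 s, if anything falls off the work surface, if the arm or the gripper's body presses on something with over 40 N, if the wrist force passes 120 N, or if a joint passes its speed limit or range.

## Working session

There is one attempt and no reset: what is moved stays moved. The work goes in short steps, Python scripts to look and compute and a tool call to move; the robot and the scene stay as the last step left them, time stands still between calls to the robot, and variables do not carry over. Pictures are saved under pics/ and viewed, and the job is handed in when it is done.

Besides the shell and the picture viewer there is one more tool, called after ">>>" as name(argument=value, ...) on one line, values as JSON. apply_moves: Moves the arm, as the interface text tells. Its arguments: {"type":"object","properties":{"targets":{"type":"array"},"grip_force":{"type":"number"}},"required":["targets"]}

```bash
ls; mkdir -p pics
python3 - <<'E'
from cell import arm, eyes
import cv2
print(arm.observe(), arm.pinch_z)
for n in ("scene","top"):
    im=eyes.get_image(n); cv2.imwrite(f"pics/{n}0.png",im[:,:,::-1]); print(eyes.camera_params(n))
E
```

```text
pics
{'clock': 0.0, 'joints': array([-1.30060815,  0.43519562,  0.02495094,  1.57412308, -0.011564  ,
        1.13403204, -0.07507824]), 'dq': array([-0.00064825, -0.0007971 , -0.00022877,  0.00029429,  0.00036438,
       -0.00173036, -0.00076407]), 'joint_efforts': array([-7.11962894e-04, -6.67855024e+01,  9.84521583e-01, -3.14455104e+01,
       -6.08005025e-02,  4.30322159e-02,  1.51814506e-04]), 'position': array([0.22749215, 0.58154942, 0.2259517 ]), 'ee_rot': array([-5.82184997e-01, -3.08704228e+00,  2.52646591e-03]), 'force': array([-0.5642528 ,  0.68067798,  0.20381792]), 'ft_torque': array([ 0.00518885,  0.00787983, -0.05691034]), 'width': 0.9995051204101326} 0.0188
{'camera_matrix': array([[543.42295172,   0.        , 322.88243303],
       [  0.        , 543.42295172, 240.56091414],
       [  0.        ,   0.        ,   1.        ]]), 'xyz': array([ 1.01958093, -0.87698863,  0.73959246]), 'attitude': array([-2.0850053 , -0.55537895,  0.28814757])}
{'camera_matrix': array([[516.34937393,   0.        , 319.20320236],
       [  0.        , 516.34937393, 243.84255545],
       [  0.        ,   0.        ,   1.        ]]), 'xyz': array([0.37308291, 0.02588069, 1.16039035]), 'attitude': array([-2.12788485,  2.1773587 , -0.17626647])}
```

View pics/top0.png

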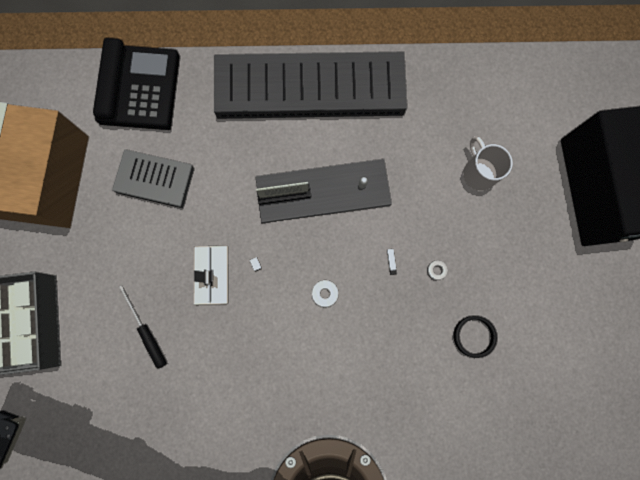

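View pics/scene0.png

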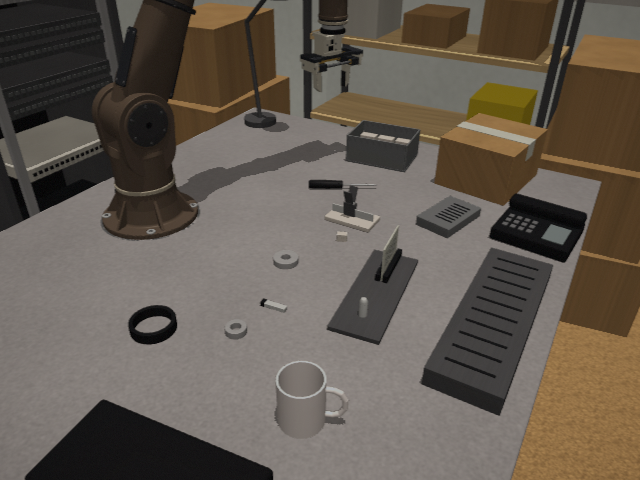

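The top view shows the wide ring at about (325,294), the narrow ring at (437,270), the post at (363,183), the card at about (284,190), and the clip at (207,277) on its park at (211,275). Next I'll measure them.

```bash
cat > h.py <<'E'
import numpy as np, cv2
from scipy.spatial.transform import Rotation as R
from cell import arm, eyes
P={n:eyes.camera_params(n) for n in("scene","top")}
def ray(n,u,v):
    p=P[n];d=np.linalg.inv(p["camera_matrix"])@[u,v,1];return np.array(p["xyz"]),R.from_rotvec(p["attitude"]).as_matrix()@d
def onz(n,u,v,z):
    o,d=ray(n,u,v);return o+d*(z-o[2])/d[2]
def proj(n,X):
    p=P[n];c=R.from_rotvec(p["attitude"]).as_matrix().T@(np.asarray(X,float)-p["xyz"]);q=p["camera_matrix"]@c;return q[:2]/q[2]
def tri(u1,u2):
    a,d=ray("top",*u1);b,e=ray("scene",*u2)
    s=np.linalg.lstsq(np.stack([d,-e],1),b-a,rcond=None)[0];p=a+s[0]*d;q=b+s[1]*e
    return (p+q)/2,np.linalg.norm(p-q)
E
python3 - <<'E'
from h import *
print(proj("top",[0,0,0]))
t=cv2.imread("pics/top0.png");s=cv2.imread("pics/scene0.png")
def crop(im,x,y,w,h,k): return cv2.resize(im[y:y+h,x:x+w],None,fx=k,fy=k,interpolation=cv2.INTER_CUBIC)
a=crop(t,190,240,80,70,5);b=crop(t,250,155,145,70,5)
cv2.imwrite("pics/c1.png",a);cv2.imwrite("pics/c2.png",b)
cv2.imwrite("pics/c3.png",crop(s,320,175,100,160,4)[:600])
cv2.imwrite("pics/c4.png",crop(t,305,240,150,75,5))
E
```

```text
[327.50592816 498.0220601 ]
```

View pics/c1.png

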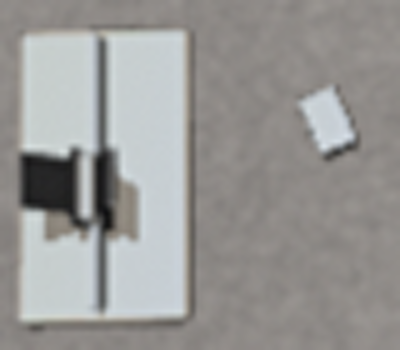

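View pics/c2.png

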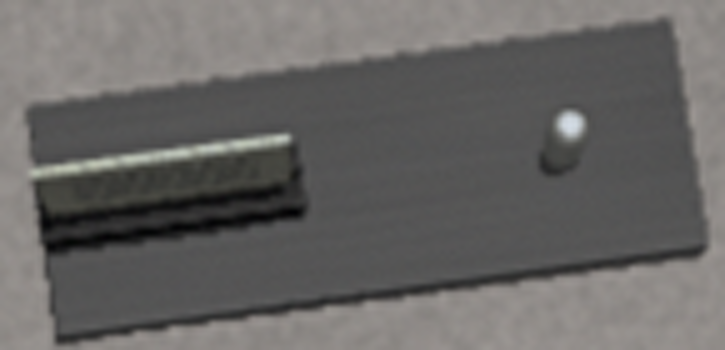

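View pics/c3.png

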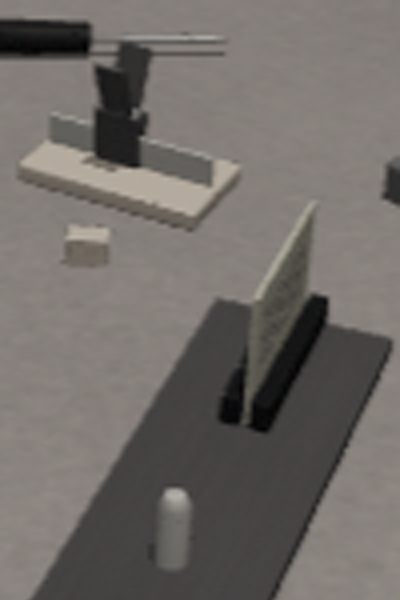

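View pics/c4.png

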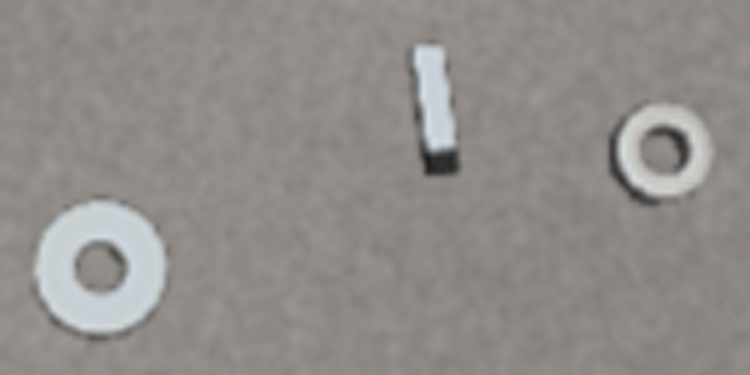

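Run:
```python
from h import *
t=cv2.imread("pics/top0.png");g=cv2.cvtColor(t,cv2.COLOR_BGR2GRAY);s=cv2.imread("pics/scene0.png");gs=cv2.cvtColor(s,cv2.COLOR_BGR2GRAY)
def blob(g,x,y,w,h,f,k=6):
    c=cv2.resize(g[y:y+h,x:x+w],None,fx=k,fy=k,interpolation=cv2.INTER_CUBIC)
    m=f(c).astype(np.uint8)*255
    cs,_=cv2.findContours(m,cv2.RETR_EXTERNAL,cv2.CHAIN_APPROX_NONE)
    c=max(cs,key=cv2.contourArea)[:,0,:].astype(np.float32)
    return (c+.5)/k-.5+[x,y]
for nm,bx,D in(("wide",(305,275,40,40),.06),("narrow",(422,255,32,32),.044)):
    c=blob(g,*bx,lambda c:c>180)
    W=np.array([onz("top",*p,.016)[:2] for p in c],np.float32)
    print(nm,cv2.minEnclosingCircle(W),D/2,cv2.fitEllipse(W))
# post tip: bright
c=blob(g,355,170,20,25,lambda c:c>150);print("tip px",c.mean(0),c.min(0),c.max(0))
print("tip",onz("top",*c.mean(0),.053))
# base plate
b=blob(g,245,150,155,80,lambda c:c<105);W=np.array([onz("top",*p,.012)[:2] for p in b],np.float32)
r=cv2.minAreaRect(W*1000);print("plate",r)
# park base
b=blob(g,185,238,50,75,lambda c:c>170);W=np.array([onz("top",*p,.014)[:2] for p in b],np.float32)
print("park",cv2.minAreaRect(W*1000))
# plate dark line cols in top rows
for v in (250,255,258,294,297,300): print(v,g[v,200:222])
# card edge
for u in (258,264,270,276,282,288,294,300,305): print(u,g[178:196,u])
```

```text
wide ((0.4323248565196991, -0.004438844975084066), 0.028829557821154594) 0.03 ((0.4322172999382019, -0.004609461408108473), (0.05609512701630592, 0.056335531175136566), 41.536399841308594)
narrow ((0.4781830310821533, -0.2574949562549591), 0.020302796736359596) 0.022 ((0.47817301750183105, -0.2574769854545593), (0.0390186682343483, 0.03925664722919464), 171.06039428710938)
tip px [363.67592591 179.42078194] [361.08333349 177.08333349] [366.08333302 181.91666698]
tip [ 0.67852413 -0.09637239  0.053     ]
plate ((665.4444580078125, -6.3611602783203125), (114.85845184326172, 302.6497802734375), 6.764093399047852)
park ((479.17681884765625, 248.24557495117188), (127.74075317382812, 72.77190399169922), 0.07679063826799393)
250 [204 204 203 203 203 203 204 206 199 148  92 161 208 206 204 205 204 204
 204 204 205 204]
255 [204 203 203 204 203 204 204 207 198 147  91 160 209 207 204 204 204 203
 205 204 205 205]
258 [204 203 203 204 204 204 205 206 199 148  91 160 208 206 204 205 204 204
 204 204 205 205]
294 [204 203 204 204 203 204 204 206 198 146  90 160 207 206 205 204 203 204
 205 203 2
[... 199 characters left out ...]
58 [ 80  80  82  80  82  82  81  80  77  81 137 170 119  64  63  65  59  49]
264 [ 83  82  81  80  83  84  81  79  81 131 192 142  70  61  63  65  66  70]
270 [ 82  82  81  84  85  82  80  79 116 188 149  80  61  60  65  66  62  66]
276 [ 82  82  85  85  84  81  79  96 183 166  96  57  51  58  62  65  69  54]
282 [ 81  85  84  84  81  79  86 165 161 102  65  61  58  59  61  68  59  30]
288 [ 85  85  84  84  79  81 138 164 116  72  65  60  61  58  65  67  41  17]
294 [ 84  85  83  80  81 133 185 136  71  62  60  56  57  61  67  45  16  18]
300 [ 84  83  82  80 118 189 143  73  64  66  62  58  58  66  48  22  19  42]
305 [ 84  82  79  89 182 167  99  69  69  70  68  70  70  51  24  17  41  52]
```

```bash
cat >> h.py <<'E'
def go(x,y,z,yaw=None,rows=False,dy=None):
    """shift in tool axes (m, shares of .4) from measured TCP to target; yaw = target direction of tool y (mod pi), turn applied first"""
    o=arm.observe();Rm=R.from_rotvec(o["ee_rot"]).as_matrix();p=np.array(o["position"])
    d=np.array([x,y,z])-p
    ty=np.degrees(np.arctan2(Rm[1,1],Rm[0,1]))
    turn=0
    if yaw is not None:
        turn=-((yaw-ty+90)%180-90)   # tool z down: + turn = -world yaw
    Rn=Rm@R.from_rotvec([0,0,np.radians(turn)]).as_matrix()
    print("t",round(o["clock"],2),"tcp",p.round(4),"tooly",round(ty,2),"j",np.round(o["joints"],2),"w",round(o["width"],3),"F",np.round(o["force"],1))
    print("  turn deg",round(turn,2),"share",round(turn/90,4),"shift(before turn)",(Rm.T@d/.4).round(4),"(after)",(Rn.T@d/.4).round(4))
E
python3 - <<'E'
from h import *
o=arm.observe();print(R.from_rotvec(o["ee_rot"]).as_matrix().round(4))
t=cv2.imread("pics/top0.png");g=cv2.cvtColor(t,cv2.COLOR_BGR2GRAY).astype(float)
pts=[]
for u in range(258,308,2):
    c=g[178:192,u];i=c.argmax();k=np.arange(max(i-2,0),i+3);w=np.clip(c[k]-85,0,None);v=178+(k*w).sum()/w.sum()
    pts.append(onz("top",u,v,.095)[:2])
pts=np.array(pts,np.float32);print("card",pts[0],pts[-1],pts.mean(0));l=cv2.fitLine(pts,cv2.DIST_HUBER,0,.01,.01).ravel();print(l,np.degrees(np.arctan2(-l[0],l[1])))
# card ends along row direction: left end at ~256, right ~308.5
for u,v in((256.3,189.9),(308.6,182.1)):print(onz("top",u,v,.095))
print("park plate",onz("top",209.9,255,.035),onz("top",209.9,297,.035))
for z in(.05,.08,.093): print("clip handle L centre",z,onz("top",197,276.3,z))
for v in range(266,290): print(v,g[v,188:216].astype(int))
E
```

```text
[[-9.313e-01  3.643e-01 -4.000e-04]
 [ 3.643e-01  9.313e-01 -1.400e-03]
 [-2.000e-04 -1.400e-03 -1.000e+00]]
card [0.650772   0.13286982] [0.6630606  0.03107689] [0.6568935  0.08202789]
[ 0.11910523 -0.99288166  0.6575916   0.07608349] -173.15953
[0.64866084 0.13647306 0.095     ]
[0.66341949 0.02555018 0.095     ]
park plate [0.51986604 0.24501553 0.035     ] [0.42825823 0.2443897  0.035     ]
clip handle L centre 0.05 [0.47243176 0.26937885 0.05      ]
clip handle L centre 0.08 [0.4697476  0.26280013 0.08      ]
clip handle L centre 0.093 [0.46858446 0.25994936 0.093     ]
266 [135 136 136 139 140 149 179 205 205 203 203 204 203 203 204 203 204 204
 205 208 199 147  92 160 208 207 204 204]
267 [138 138 137 135 137 148 179 207 204 204 203 203 203 204 205 204 206 205
 206 206 199 148  91 162 209 208 204 204]
268 [137 138 134 132 132 147 182 209 207 205 206 205 204 206 206 207 204 205
 207 209 200 149  93 160 209 207 207 204]
269 [136 133 133 134 138 150 184 211 211 210 209 209 207 207 210 195 150 149
 187 209 201 150  88 123 172 188 207 205]
270 [136 135 136 140 142 136 125 135 140 1
[... 1637 characters left out ...]
132 131 133 146 179 207 207 209 190 138 135 138 139 126  77  41
  65  89 112 102  61  18  62 122 140 136]
285 [133 131 129 129 130 142 178 207 206 206 188 135 133 136 136 132 115  92
  73  92 151 139  57  29  66 119 137 135]
286 [132 130 130 129 130 141 178 205 206 206 188 134 130 134 138 139 155 166
 124 140 183 153  72  92 117 131 141 136]
287 [136 132 130 129 130 141 179 206 205 205 186 137 134 155 185 186 194 189
 140 162 196 152  88 127 143 158 187 171]
288 [136 133 130 128 130 141 177 206 206 205 198 184 184 192 207 208 206 201
 185 193 201 150  91 152 189 195 208 200]
289 [136 132 130 129 133 143 179 205 204 205 205 205 204 205 205 205 205 205
 205 207 200 149  92 161 208 207 206 206]
```

```bash
python3 -c "
from h import *
go(.4322,-.0045,.12,6.8)"
```

```text
t 0.1 tcp [0.2276 0.5816 0.226 ] tooly 68.63 j [-1.3   0.44  0.03  1.57 -0.01  1.13 -0.08] w 0.998 F [ 0.   0.2 -0.1]
  turn deg 61.83 share 0.6871 shift(before turn) [-1.0102 -1.1778  0.2669] (after) [-1.5152  0.3347  0.2669]
```

>>> apply_moves(targets=[0,0,0,0,0.098,0,0,0,0,0.098,0,0,0,0,0.098,0,0,0,0,0.098,0,0,0,0,0.098,0,0,0,0,0.098,0,0,0,0,0.099], grip_force=20)

```text
clock: 0.98
position: [0.2275, 0.5818, 0.2263]
ee_rot: [2.091, 2.344, -0.001]
force: [0.5, 0.7, 0.6]
width: 0.999
```

>>> apply_moves(targets=[0,-0.1,0.022,0.018,0,0,-0.1,0.022,0.018,0,0,-0.1,0.022,0.018,0,0,-0.1,0.022,0.018,0,0,-0.1,0.022,0.018,0,0,-0.1,0.022,0.018,0,0,-0.1,0.022,0.018,0,0,-0.1,0.022,0.018,0,0,-0.1,0.022,0.018,0,0,-0.1,0.022,0.018,0,0,-0.1,0.022,0.018,0,0,-0.1,0.022,0.018,0,0,-0.1,0.022,0.018,0,0,-0.1,0.022,0.018,0,0,-0.1,0.022,0.015,0,0,0,0,0,0,0,0,0,0,0])

```text
clock: 3.1
position: [0.4295, 0.0023, 0.1198]
ee_rot: [-2.086, -2.349, 0.001]
force: [-0.0, 0.0, 0.7]
width: 0.999
```

```bash
python3 -c "
from h import *
go(.4322,-.0045,.004,6.8)
cv2.imwrite('pics/t1.png',eyes.get_image('top')[:,:,::-1])"
```

```text
t 3.1 tcp [0.4295 0.0023 0.1198] tooly 6.79 j [-0.55  0.27  0.51  2.19 -0.2   0.72  0.22] w 0.999 F [-0.   0.   0.7]
  turn deg -0.01 share -0.0002 shift(before turn) [-0.0177  0.005   0.2894] (after) [-0.0177  0.005   0.2894]
```

View pics/t1.png

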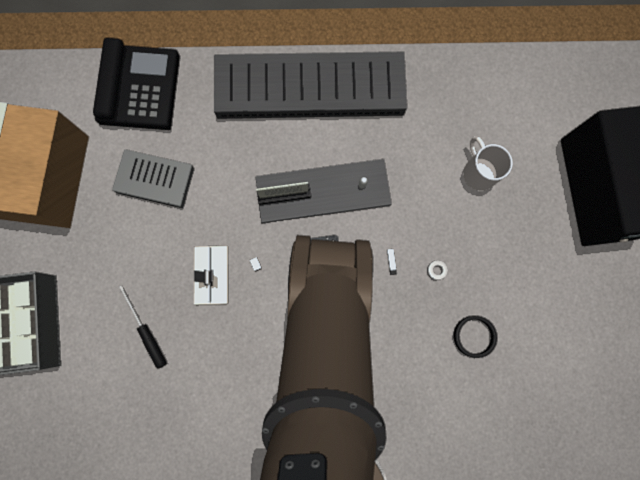

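The arm hides the ring from the top camera, so I'll use the scene view for checks near the arm.

>>> apply_moves(targets=[0,-0.018,0.005,0.05,0,0,0,0,0.08,0,0,0,0,0.08,0,0,0,0,0.05,0,0,0,0,0.028,0,0,0,0,0,0,0,0,0,0,0])

```text
clock: 4.03
position: [0.4331, -0.0046, 0.0054]
ee_rot: [2.085, 2.349, 0.001]
force: [-0.5, -0.0, -0.4]
width: 1.0
```

```bash
python3 -c "
from h import *
go(.4322,-.0045,.004,6.8)
cv2.imwrite('pics/s1.png',cv2.resize(eyes.get_image('scene')[200:320,210:370,::-1],None,fx=5,fy=5))"
```

```text
t 4.03 tcp [ 0.4331 -0.0046  0.0054] tooly 6.83 j [-0.38  0.5   0.35  2.27 -0.41  0.43  0.42] w 1.0 F [-0.5 -0.  -0.4]
  turn deg 0.03 share 0.0004 shift(before turn) [ 0.0006 -0.0023  0.0034] (after) [ 0.0006 -0.0023  0.0034]
```

View pics/s1.png

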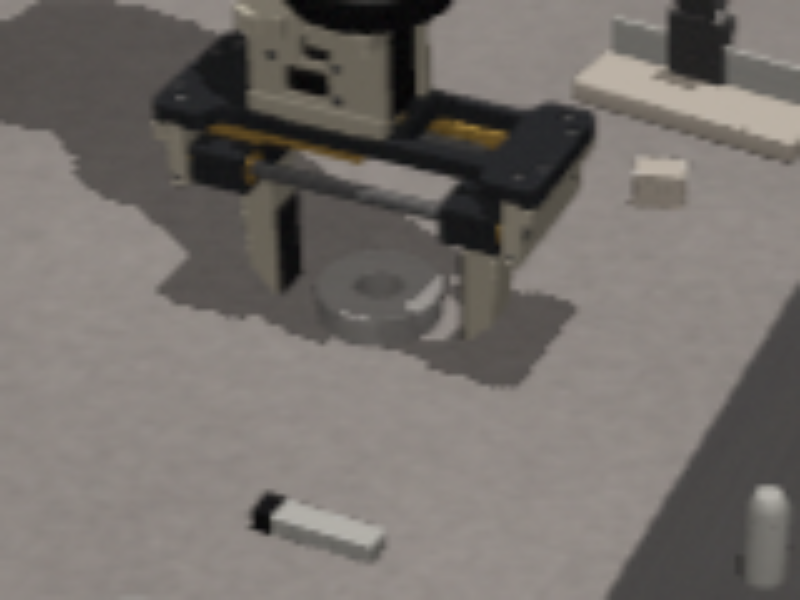

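The ring lies between the fingers, with the fingertip midpoint at about (378,310) in the crop and the ring underside at about (378,305). Closing.

>>> apply_moves(targets=[1,0,0,0,0,1,0,0,0,0,1,0,0,0,0,1,0,0,0,0,1,0,0,0,0,1,0,0,0,0,1,0,0,-0.02,0,1,0,0,-0.08,0,1,0,0,-0.1,0,1,0,0,-0.05,0,1,0,0,0,0], grip_force=25)

```text
clock: 5.45
position: [0.4335, -0.0047, 0.1059]
ee_rot: [2.084, 2.349, 0.004]
force: [0.9, 0.1, -4.4]
width: 0.642
```

```bash
python3 -c "
from h import *
go(.6783,-.0963,.11,6.8)
cv2.imwrite('pics/s2.png',cv2.resize(eyes.get_image('scene')[160:280,210:370,::-1],None,fx=5,fy=5))"
```

```text
t 5.45 tcp [ 0.4335 -0.0047  0.1059] tooly 6.83 j [-0.53  0.31  0.52  2.2  -0.24  0.69  0.28] w 0.642 F [ 0.9  0.1 -4.4]
  turn deg 0.03 share 0.0003 shift(before turn) [-0.3001  0.5804 -0.0086] (after) [-0.2998  0.5805 -0.0086]
```

View pics/s2.png

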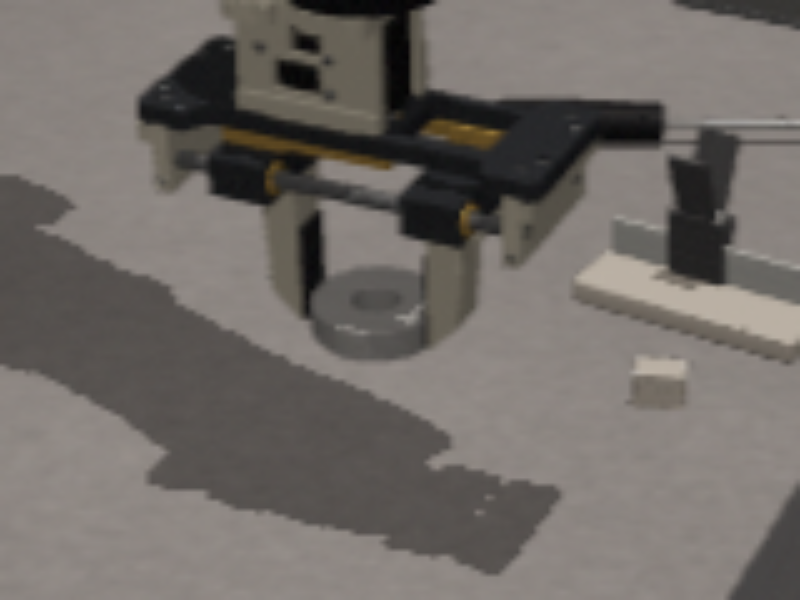

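>>> apply_moves(targets=[1,-0.025,0.0484,0,0,1,-0.025,0.0484,0,0,1,-0.025,0.0484,0,0,1,-0.025,0.0484,0,0,1,-0.025,0.0484,0,0,1,-0.025,0.0484,0,0,1,-0.025,0.0484,0,0,1,-0.025,0.0484,0,0,1,-0.025,0.0484,0,0,1,-0.025,0.0484,0,0,1,-0.025,0.0484,0,0,1,-0.025,0.0484,0,0,1,0,0,0,0,1,0,0,0,0,1,0,0,0,0])

```text
clock: 7.38
position: [0.6766, -0.0962, 0.1041]
ee_rot: [-2.085, -2.348, 0.001]
force: [0.2, -0.5, -3.2]
width: 0.638
```

```bash
python3 -c "
from h import *
go(.6783,-.0963,.07,6.8)
im=eyes.get_image('scene')[:,:,::-1];cv2.imwrite('pics/s3f.png',im)
cv2.imwrite('pics/s3.png',cv2.resize(im[220:340,290:450],None,fx=5,fy=5,interpolation=cv2.INTER_CUBIC))"
```

```text
t 7.38 tcp [ 0.6766 -0.0962  0.1041] tooly 6.81 j [-0.23  0.67  0.48  1.57 -0.35  0.98  0.48] w 0.638 F [ 0.2 -0.5 -3.2]
  turn deg 0.01 share 0.0001 shift(before turn) [-0.0009  0.0042  0.0853] (after) [-0.0009  0.0042  0.0853]
```

View pics/s3.png

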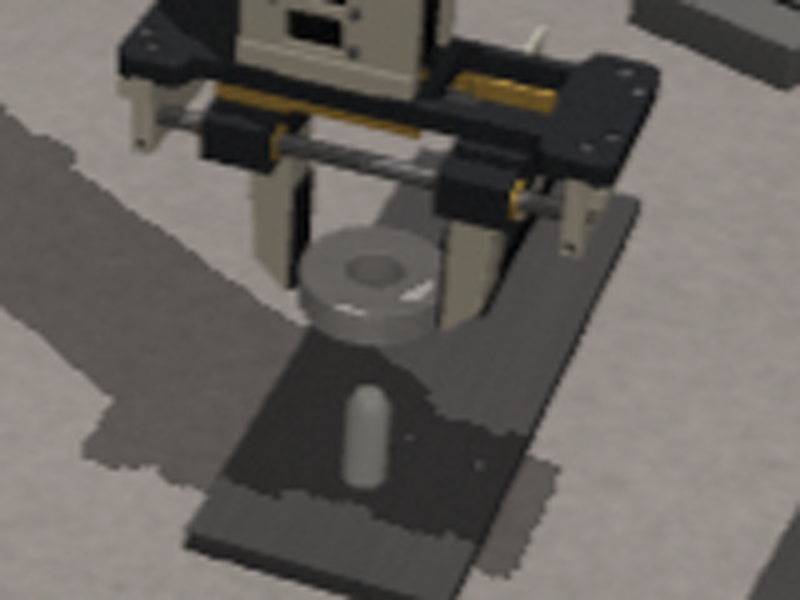

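```bash
python3 -c "
from h import *
for c,z in(((376,269),.1147),((368,386),.054)):
  u=(c[0]+.5)/5-.5+290;v=(c[1]+.5)/5-.5+220
  print(onz('scene',u,v,z))
print(tri((363.7,179.4),(363.2,297)))
im=cv2.imread('pics/s3f.png')
g=cv2.resize(cv2.cvtColor(im,6)[220:340,290:450],None,fx=5,fy=5,interpolation=cv2.INTER_CUBIC)
for r in (390,400,420,450,480): print(r,g[r,330:405:3])
print(g[375:400,368])
print(g[268,335:420:3]);print(g[240:300:3,376])
# bore ellipse predicted & post
for X in((.6783,-.0963,.054),(.6783,-.0963,.012),(.6766,-.0962,.1147)):
  p=proj('scene',X);print((p-[290,220])*5+2)
"
```

```text
[ 0.6766212  -0.09183108  0.1147    ]
[ 0.67510806 -0.0887584   0.054     ]
(array([ 0.6774438, -0.0954737,  0.0589763]), np.float64(0.0011787226223349627))
390 [ 44  45  45  45  45  43  43  44  64  89 105 114 115 116 114 112  98  79
  56  44  42  44  43  43  44]
400 [ 45  46  44  43  45  54  69  82  97 105 112 118 121 123 123 122 118 111
  94  74  57  45  45  45  46]
420 [ 45  45  45  45  49  65  83  90  97  99 102 104 105 106 106 106 105 103
  95  81  65  50  46  44  44]
450 [ 45  45  44  46  55  71  87  93  99 101 102 102 104 105 104 103 101  99
  84  65  49  40  43  44  44]
480 [ 45  45  44  44  50  67  87  96 103 105 105 106 106 106 104 102  94  82
  65  52  46  45  45  44  44]
[ 46  46  46  44  41  39  39  44  53  65  77  89 101 109 114 115 116 118
 120 120 120 119 119 120 122]
[97 98 98 89 79 73 74 78 82 83 84 85 85 85 85 84 82 81 79 77 72 71 75 83
 91 94 95 96 96]
[ 96  96  95  99 102  92  84  85  85  85  84  83  84  80  77  79  87  96
 100  98]
[366.92876425 398.80578231]
[361.7033543  479.36710963]
[371.03491214 274.7580666 ]
```

The ring and the post tip show the same small offset in the scene view, about (+2.5,-6.5) crop px. Their relative alignment is good, so I'll lower the ring onto the post.

>>> apply_moves(targets=[1,-0.001,0.0042,0,0,1,0,0,0.04,0,1,0,0,0.04,0,1,0,0,0.03,0,1,0,0,0.03,0,1,0,0,0,0,1,0,0,0,0])

```text
clock: 8.3
position: [0.6796, -0.097, 0.049]
ee_rot: [2.085, 2.349, 0.0]
force: [0.5, -0.5, -2.8]
width: 0.637
```

```bash
python3 -c "
from h import *
go(.6783,-.0963,.0185,6.8)
im=eyes.get_image('scene')[:,:,::-1]
cv2.imwrite('pics/s4.png',cv2.resize(im[220:340,290:450],None,fx=5,fy=5,interpolation=cv2.INTER_CUBIC))"
```

```text
t 8.3 tcp [ 0.6796 -0.097   0.049 ] tooly 6.8 j [-0.21  0.74  0.45  1.61 -0.39  0.89  0.5 ] w 0.637 F [ 0.5 -0.5 -2.8]
  turn deg 0.0 share 0.0 shift(before turn) [ 0.0021 -0.003   0.0763] (after) [ 0.0021 -0.003   0.0763]
```

View pics/s4.png

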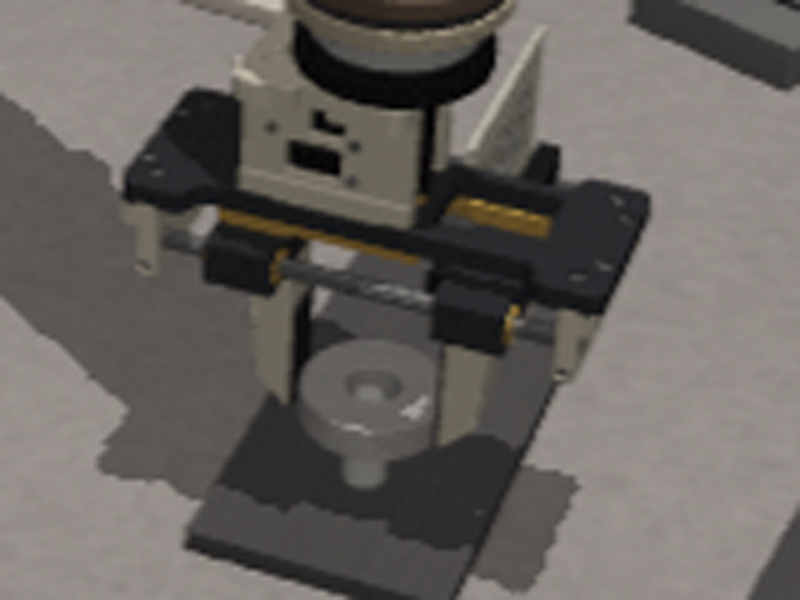

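The post tip shows inside the bore at about (372,390) and the force is unchanged, so the ring is threaded. Lowering it the rest of the way.

>>> apply_moves(targets=[1,0.001,-0.002,0.03,0,1,0,0,0.025,0,1,0,0,0.018,0,1,0,0,0,0,1,0,0,0,0])

```text
clock: 8.98
position: [0.6787, -0.0966, 0.0197]
ee_rot: [2.086, 2.349, 0.0]
force: [0.4, -0.8, -2.5]
width: 0.636
```

```bash
python3 -c "
from h import *
go(.6783,-.0963,.0175,6.8)"
```

```text
t 8.97 tcp [ 0.6787 -0.0966  0.0197] tooly 6.8 j [-0.2   0.77  0.43  1.62 -0.4   0.84  0.52] w 0.636 F [ 0.4 -0.8 -2.5]
  turn deg -0.0 share -0.0 shift(before turn) [ 0.001  -0.0008  0.0054] (after) [ 0.001  -0.0008  0.0054]
```

>>> apply_moves(targets=[1,0,0,0.004,0,0.15,0,0,0,0,0.15,0,0,0,0,0.15,0,0,0,0,0.15,0,0,0,0,0.15,0,0,-0.02,0,0.15,0,0,-0.06,0,0.1,0,0,-0.1,0,0,0,0,-0.06,0,0,0,0,0,0])

```text
clock: 10.22
position: [0.68, -0.0969, 0.1167]
ee_rot: [2.083, 2.347, 0.004]
force: [0.9, -0.7, -0.2]
width: 0.999
```

```bash
python3 -c "
from h import *
go(.478,-.2575,.1,6.8)
im=eyes.get_image('scene')[:,:,::-1]
cv2.imwrite('pics/s5.png',cv2.resize(im[220:340,290:450],None,fx=5,fy=5,interpolation=cv2.INTER_CUBIC))"
```

```text
t 10.22 tcp [ 0.68   -0.0969  0.1167] tooly 6.8 j [-0.23  0.66  0.49  1.56 -0.35  1.    0.47] w 0.999 F [ 0.9 -0.7 -0.2]
  turn deg 0.0 share 0.0 shift(before turn) [-0.3387 -0.5491  0.0397] (after) [-0.3387 -0.5491  0.0397]
```

View pics/s5.png

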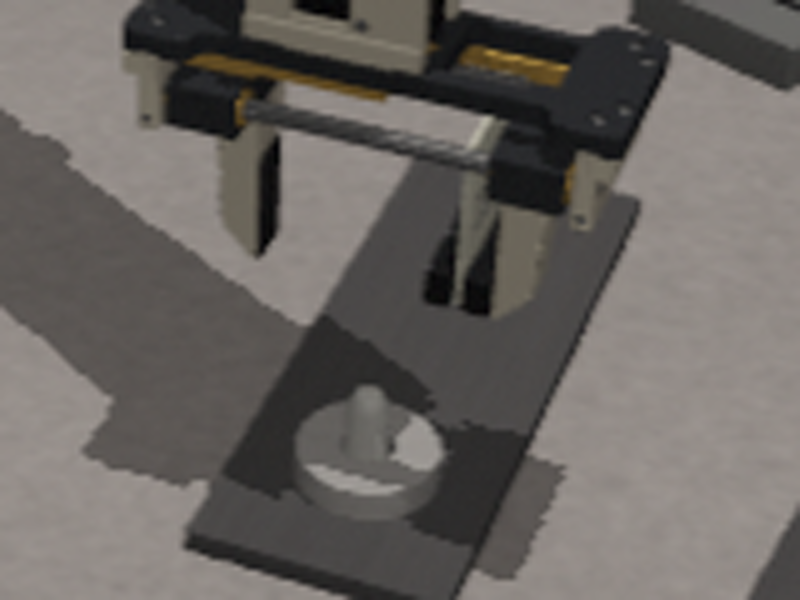

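The wide ring lies flat at the foot of the post, released, with its centre around (370,450). Now the narrow ring.

>>> apply_moves(targets=[0,-0.0282,-0.0458,0.003,0,0,-0.0282,-0.0458,0.003,0,0,-0.0282,-0.0458,0.003,0,0,-0.0282,-0.0458,0.003,0,0,-0.0282,-0.0458,0.003,0,0,-0.0282,-0.0458,0.003,0,0,-0.0282,-0.0458,0.003,0,0,-0.0282,-0.0458,0.003,0,0,-0.0282,-0.0458,0.003,0,0,-0.0282,-0.0458,0.003,0,0,-0.0282,-0.0458,0.003,0,0,-0.0282,-0.0458,0.003,0,0,0,0,0,0,0,0,0,0,0])

```text
clock: 12.02
position: [0.4767, -0.2566, 0.0995]
ee_rot: [2.085, 2.35, 0.001]
force: [-0.3, -0.0, 0.1]
width: 0.999
```

```bash
python3 -c "
from h import *
go(.478,-.2575,.005,6.8)"
```

```text
t 12.03 tcp [ 0.4767 -0.2566  0.0995] tooly 6.83 j [ 0.04  0.48  0.49  1.95 -0.31  0.79  0.83] w 0.999 F [-0.3 -0.   0.1]
  turn deg 0.03 share 0.0003 shift(before turn) [-0.0026  0.0027  0.2364] (after) [-0.0026  0.0027  0.2364]
```

>>> apply_moves(targets=[0,-0.0025,0.002,0.03,0,0,0,0,0.08,0,0,0,0,0.07,0,0,0,0,0.04,0,0,0,0,0.015,0,0,0,0,0,0,0,0,0,0,0])

```text
clock: 12.9
position: [0.4777, -0.2581, 0.0063]
ee_rot: [2.085, 2.348, 0.001]
force: [-0.6, 0.3, -0.1]
width: 0.996
```

```bash
python3 -c "
from h import *
go(.478,-.2575,.005,6.8)
im=eyes.get_image('scene')[:,:,::-1]
cv2.imwrite('pics/s6.png',cv2.resize(im[260:380,160:320],None,fx=5,fy=5,interpolation=cv2.INTER_CUBIC))"
```

```text
t 12.9 tcp [ 0.4777 -0.2581  0.0063] tooly 6.81 j [ 0.11  0.62  0.4   2.01 -0.41  0.59  0.91] w 0.996 F [-0.6  0.3 -0.1]
  turn deg 0.01 share 0.0001 shift(before turn) [0.0015 0.0009 0.0032] (after) [0.0015 0.0009 0.0032]
```

View pics/s6.png

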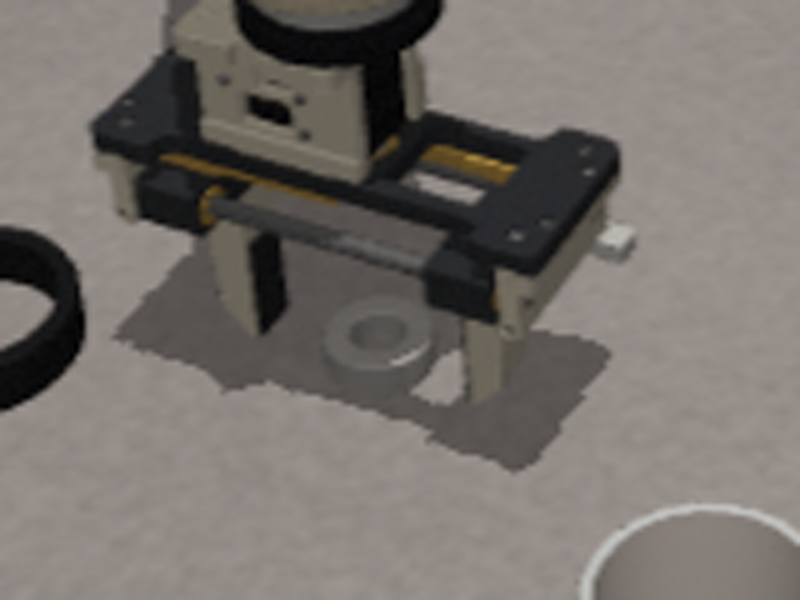

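The narrow ring is centred between the fingers at about (378,340). Closing and lifting.

>>> apply_moves(targets=[1,0.0015,0.001,0.003,0,1,0,0,0,0,1,0,0,0,0,1,0,0,0,0,1,0,0,0,0,1,0,0,0,0,1,0,0,0,0,1,0,0,0,0,1,0,0,-0.02,0,1,0,0,-0.08,0,1,0,0,-0.1,0,1,0,0,-0.09,0,1,0,0,0,0])

```text
clock: 14.58
position: [0.4789, -0.2581, 0.1231]
ee_rot: [2.083, 2.346, 0.003]
force: [0.2, -0.2, -2.3]
width: 0.473
```

```bash
python3 -c "
from h import *
go(.6785,-.0963,.12,6.8)
im=eyes.get_image('scene')[:,:,::-1]
cv2.imwrite('pics/s7.png',cv2.resize(im[220:340,160:320],None,fx=5,fy=5,interpolation=cv2.INTER_CUBIC))"
```

```text
t 14.57 tcp [ 0.4789 -0.2581  0.1231] tooly 6.8 j [ 0.01  0.45  0.52  1.93 -0.29  0.84  0.81] w 0.473 F [ 0.2 -0.2 -2.3]
  turn deg 0.0 share 0.0 shift(before turn) [0.3425 0.5433 0.0096] (after) [0.3425 0.5433 0.0096]
```

View pics/s7.png

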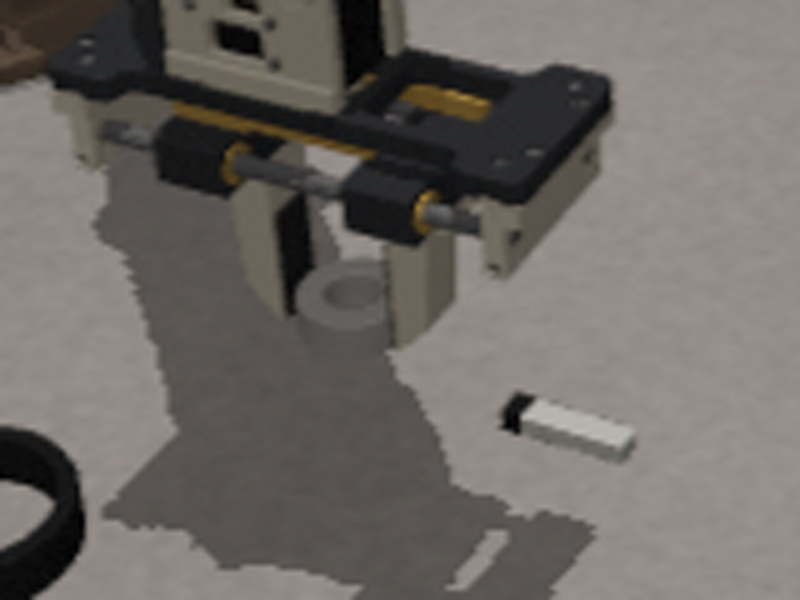

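>>> apply_moves(targets=[1,0.0285,0.0453,0,0,1,0.0285,0.0453,0,0,1,0.0285,0.0453,0,0,1,0.0285,0.0453,0,0,1,0.0285,0.0453,0,0,1,0.0285,0.0453,0,0,1,0.0285,0.0453,0,0,1,0.0285,0.0453,0,0,1,0.0285,0.0453,0,0,1,0.0285,0.0453,0,0,1,0.0285,0.0453,0,0,1,0.0285,0.0453,0,0,1,0,0,0,0,1,0,0,0,0,1,0,0,0,0])

```text
clock: 16.5
position: [0.6765, -0.0967, 0.1204]
ee_rot: [-2.087, -2.348, 0.001]
force: [-0.4, -0.2, -1.7]
width: 0.469
```

```bash
python3 -c "
from h import *
go(.6785,-.0963,.07,6.8)"
```

```text
t 16.5 tcp [ 0.6765 -0.0967  0.1204] tooly 6.72 j [-0.24  0.66  0.49  1.56 -0.35  1.01  0.47] w 0.469 F [-0.4 -0.2 -1.7]
  turn deg -0.08 share -0.0009 shift(before turn) [0.0004 0.0051 0.1261] (after) [0.0004 0.0051 0.1261]
```

>>> apply_moves(targets=[1,0,0.0035,0,0,1,0,0,0.04,0,1,0,0,0.04,0,1,0,0,0.03,0,1,0,0,0,0,1,0,0,0,0])

```text
clock: 17.25
position: [0.6788, -0.0956, 0.0765]
ee_rot: [2.086, 2.349, 0.0]
force: [-0.7, 0.7, -1.0]
width: 0.468
```

```bash
python3 -c "
from h import *
go(.6785,-.0963,.036,6.8)
im=eyes.get_image('scene')[:,:,::-1]
cv2.imwrite('pics/s8.png',cv2.resize(im[220:340,290:450],None,fx=5,fy=5,interpolation=cv2.INTER_CUBIC))"
```

```text
t 17.25 tcp [ 0.6788 -0.0956  0.0765] tooly 6.8 j [-0.23  0.71  0.47  1.59 -0.37  0.93  0.49] w 0.468 F [-0.7  0.7 -1. ]
  turn deg -0.0 share -0.0 shift(before turn) [-0.0017 -0.0009  0.1013] (after) [-0.0017 -0.0009  0.1013]
```

View pics/s8.png

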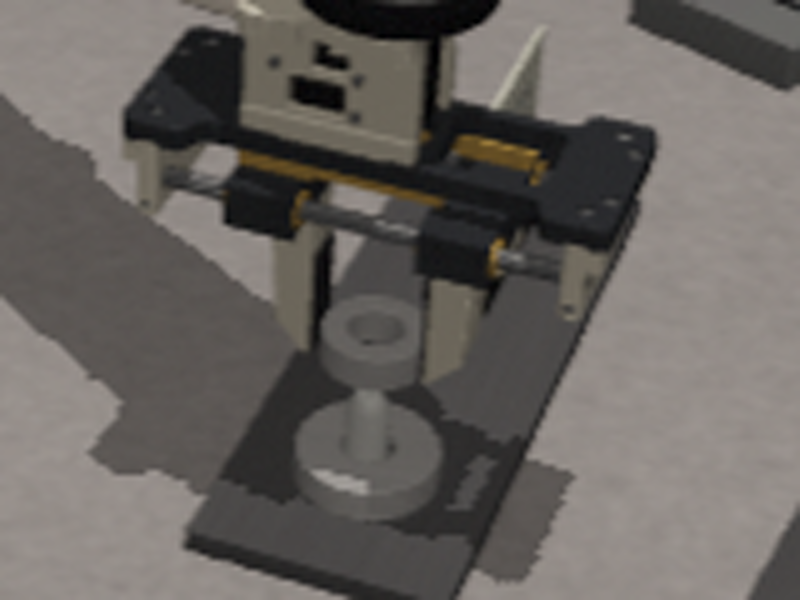

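```bash
python3 -c "
from h import *
print((proj('scene',(.6785,-.0963,.0875))-[290,220])*5+2+[2.5,-6.5])
g=cv2.imread('pics/s8.png',0);print(g[327,330:420:3]);print(g[300:352:3,376])"
```

```text
[374.21599228 325.73916636]
[97 96 96 97 96 89 80 75 74 78 80 82 83 84 84 84 84 83 81 79 79 77 73 73
 77 85 92 95 98 96]
[ 98  97 100  96  88  85  83  83  84  84  84  85  86  79  75  86  97  95]
```

The bore centre is at (374.5,327) against an expected (374.2,325.7), so it lines up. Lowering.

>>> apply_moves(targets=[1,-0.001,-0.001,0.03,0,1,0,0,0.03,0,1,0,0,0.025,0,1,0,0,0.018,0,1,0,0,0,0,1,0,0,0,0])

```text
clock: 18.05
position: [0.6784, -0.096, 0.0354]
ee_rot: [2.085, 2.349, 0.0]
force: [0.2, -0.2, -1.2]
width: 0.472
```

```bash
python3 -c "
from h import *
go(.6785,-.0963,.0345,6.8)
im=eyes.get_image('scene')[:,:,::-1]
cv2.imwrite('pics/s9.png',cv2.resize(im[220:340,290:450],None,fx=5,fy=5,interpolation=cv2.INTER_CUBIC))"
```

```text
t 18.05 tcp [ 0.6784 -0.096   0.0354] tooly 6.8 j [-0.21  0.75  0.45  1.62 -0.4   0.86  0.51] w 0.472 F [ 0.2 -0.2 -1.2]
  turn deg 0.0 share 0.0 shift(before turn) [-0.0008  0.0001  0.0023] (after) [-0.0008  0.0001  0.0023]
```

View pics/s9.png

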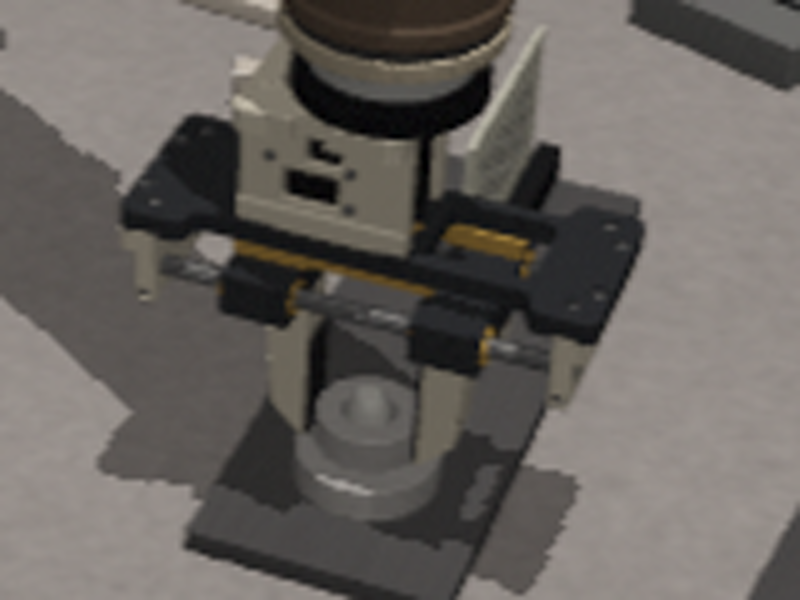

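The narrow ring is threaded and just above the wide one. Releasing and rising.

>>> apply_moves(targets=[1,0,0,0.003,0,0.25,0,0,0,0,0.25,0,0,0,0,0.25,0,0,0,0,0.25,0,0,0,0,0.25,0,0,-0.02,0,0.25,0,0,-0.06,0,0.1,0,0,-0.1,0,0,0,0,-0.1,0,0,0,0,-0.05,0,0,0,0,0,0])

```text
clock: 19.48
position: [0.6793, -0.0962, 0.1683]
ee_rot: [2.084, 2.347, 0.004]
force: [0.2, -0.0, 1.0]
width: 0.997
```

```bash
python3 -c "
from h import *
go(.469,.248,.165,90)
im=eyes.get_image('scene')[:,:,::-1]
cv2.imwrite('pics/s10.png',cv2.resize(im[220:340,290:450],None,fx=5,fy=5,interpolation=cv2.INTER_CUBIC))"
```

```text
t 19.48 tcp [ 0.6793 -0.0962  0.1683] tooly 6.8 j [-0.25  0.61  0.52  1.51 -0.33  1.1   0.45] w 0.997 F [ 0.2 -0.   1. ]
  turn deg -83.2 share -0.9244 shift(before turn) [ 0.9168 -0.4202  0.0059] (after) [0.5258 0.8606 0.0059]
```

View pics/s10.png

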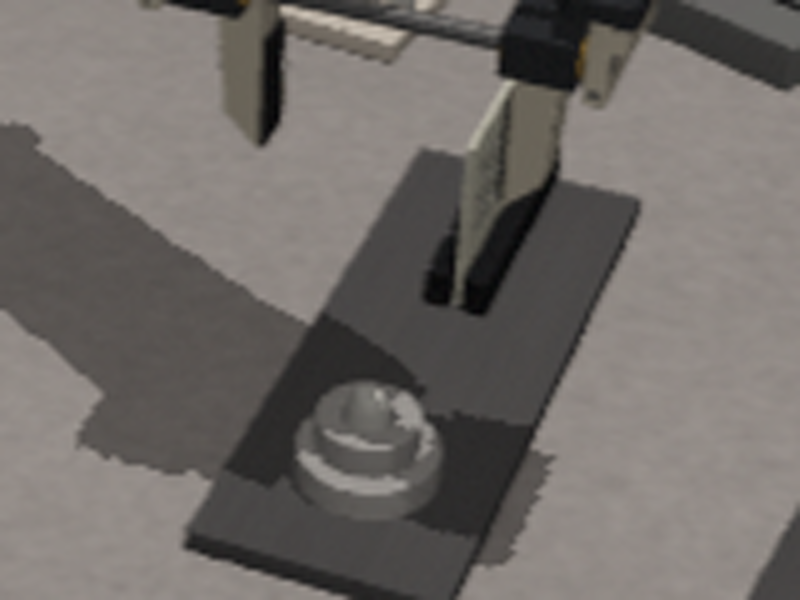

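Both rings are home: the narrow one sits flat on the wide one at about (370,430). Next, over to the clip.

>>> apply_moves(targets=[0,0.0509,-0.0233,0,0,0,0.0509,-0.0233,0,0,0,0.0509,-0.0233,0,0,0,0.0509,-0.0233,0,0,0,0.0509,-0.0233,0,0,0,0.0509,-0.0233,0,0,0,0.0509,-0.0233,0,0,0,0.0509,-0.0233,0,0,0,0.0509,-0.0233,0,0,0,0.0509,-0.0233,0,0,0,0.0509,-0.0233,0,0,0,0.0509,-0.0233,0,0,0,0.0509,-0.0233,0,0,0,0.0509,-0.0233,0,0,0,0.0509,-0.0233,0,0,0,0.0509,-0.0233,0,0,0,0.0509,-0.0233,0,0,0,0.0509,-0.0233,0,0,0,0,0,0,0])

```text
clock: 21.9
position: [0.4666, 0.2497, 0.1653]
ee_rot: [-2.081, -2.352, 0.001]
force: [-0.0, -0.7, 0.3]
width: 1.002
```

>>> apply_moves(targets=[0,0,0,0,-0.1155,0,0,0,0,-0.1155,0,0,0,0,-0.1155,0,0,0,0,-0.1155,0,0,0,0,-0.1155,0,0,0,0,-0.1155,0,0,0,0,-0.1155,0,0,0,0,-0.1155,0,0,0,0,0,0,0,0,0,0])

```text
clock: 23.15
position: [0.4684, 0.2475, 0.1658]
ee_rot: [-0.009, -3.142, 0.0]
force: [-0.5, 0.3, -0.5]
width: 1.001
```

```bash
python3 -c "
from h import *
go(.469,.248,.062,90)
im=eyes.get_image('scene')[:,:,::-1]
cv2.imwrite('pics/s11.png',cv2.resize(im[130:250,290:450],None,fx=5,fy=5,interpolation=cv2.INTER_CUBIC))
cv2.imwrite('pics/t11.png',eyes.get_image('top')[:,:,::-1])"
```

```text
t 23.15 tcp [0.4684 0.2475 0.1658] tooly 89.69 j [-0.71  0.34  0.16  1.89 -0.07  0.91  1.05] w 1.001 F [-0.5  0.3 -0.5]
  turn deg -0.31 share -0.0035 shift(before turn) [-0.0016  0.0012  0.2595] (after) [-0.0016  0.0012  0.2595]
```

View pics/s11.png

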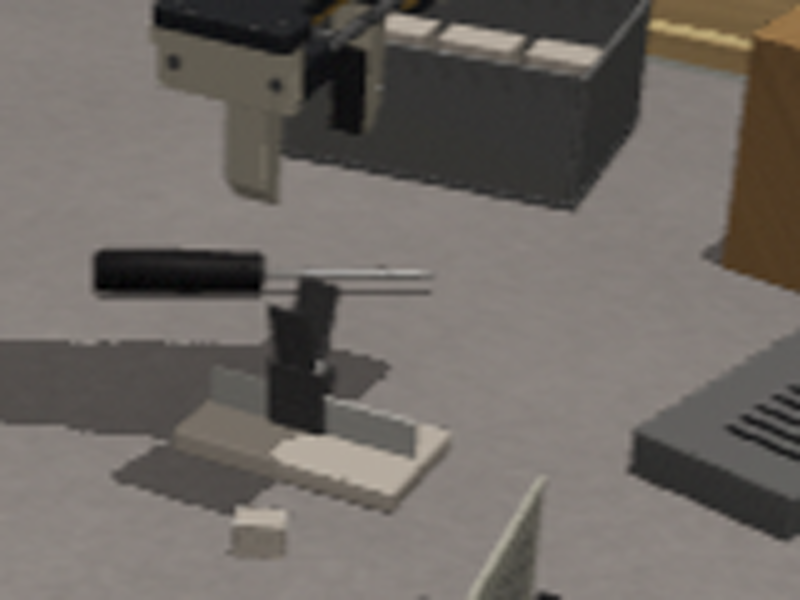

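View pics/t11.png

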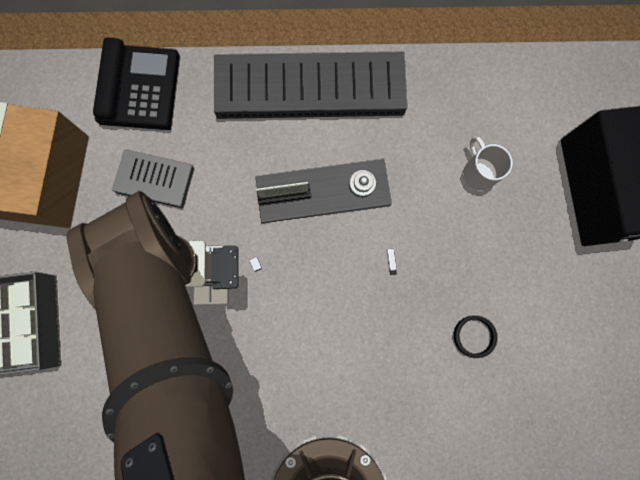

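```bash
python3 -c "
from h import *
print(tri((193.8,275.8),(290+320.5/5-.5,130+281.5/5-.5)))
print((proj('scene',(.469,.268,.093))-[290,130])*5+2,(proj('scene',(.469,.228,.093))-[290,130])*5+2)"
```

```text
(array([0.47078781, 0.26719816, 0.09299045]), np.float64(0.0023782153774271554))
[315.37756786 279.97668265] [279.94728505 310.79143068]
```

Triangulation puts the +y handle's top edge at (0.471,0.267,0.093), which fits the given sizes. Descending and squeezing.

>>> apply_moves(targets=[0,-0.004,0.0012,0.06,-0.0035,0,0,0,0.08,0,0,0,0,0.07,0,0,0,0,0.035,0,0,0,0,0.015,0,0,0,0,0,0,0,0,0,0,0])

```text
clock: 24.12
position: [0.4703, 0.249, 0.0628]
ee_rot: [-0.007, 3.14, 0.001]
force: [-0.5, 0.2, 0.1]
width: 1.003
```

```bash
python3 -c "
from h import *
go(.47,.248,.061,90)
im=eyes.get_image('scene')[:,:,::-1]
cv2.imwrite('pics/s12.png',cv2.resize(im[130:250,290:450],None,fx=5,fy=5,interpolation=cv2.INTER_CUBIC))"
```

```text
t 24.12 tcp [0.4703 0.249  0.0628] tooly 90.27 j [-0.69  0.49  0.14  1.98 -0.1   0.68  1.09] w 1.003 F [-0.5  0.2  0.1]
  turn deg 0.27 share 0.003 shift(before turn) [ 0.0008 -0.0024  0.0044] (after) [ 0.0008 -0.0024  0.0044]
```

View pics/s12.png

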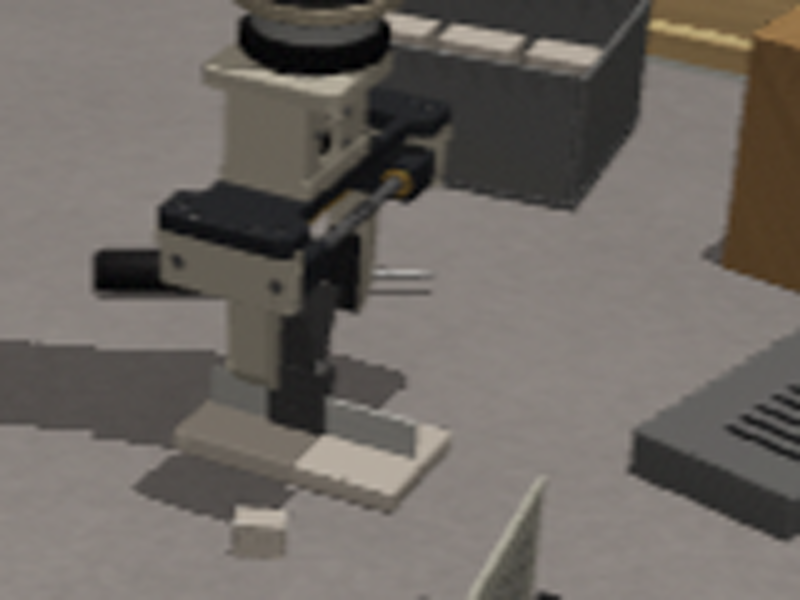

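The fingers straddle the handles. Closing at 25 N.

>>> apply_moves(targets=[0.3,0.001,-0.002,0.004,0,0.6,0,0,0,0,1,0,0,0,0,1,0,0,0,0,1,0,0,0,0,1,0,0,0,0,1,0,0,0,0,1,0,0,0,0,1,0,0,0,0,1,0,0,0,0,1,0,0,0,0,1,0,0,0,0,1,0,0,0,0,1,0,0,0,0], grip_force=25)

```text
clock: 25.92
position: [0.4694, 0.2478, 0.0603]
ee_rot: [0.008, -3.142, 0.0]
force: [0.3, 0.0, -1.2]
width: 0.105
```

```bash
python3 -c "
from h import *
go(.47,.248,.19,90)
im=eyes.get_image('scene')[:,:,::-1]
cv2.imwrite('pics/s13.png',cv2.resize(im[130:250,290:450],None,fx=5,fy=5,interpolation=cv2.INTER_CUBIC))"
```

```text
t 25.93 tcp [0.4694 0.2478 0.0603] tooly 90.27 j [-0.69  0.49  0.14  1.99 -0.1   0.67  1.09] w 0.105 F [ 0.3  0.  -1.2]
  turn deg 0.27 share 0.0031 shift(before turn) [-0.0016  0.0006 -0.3243] (after) [-0.0016  0.0006 -0.3243]
```

View pics/s13.png

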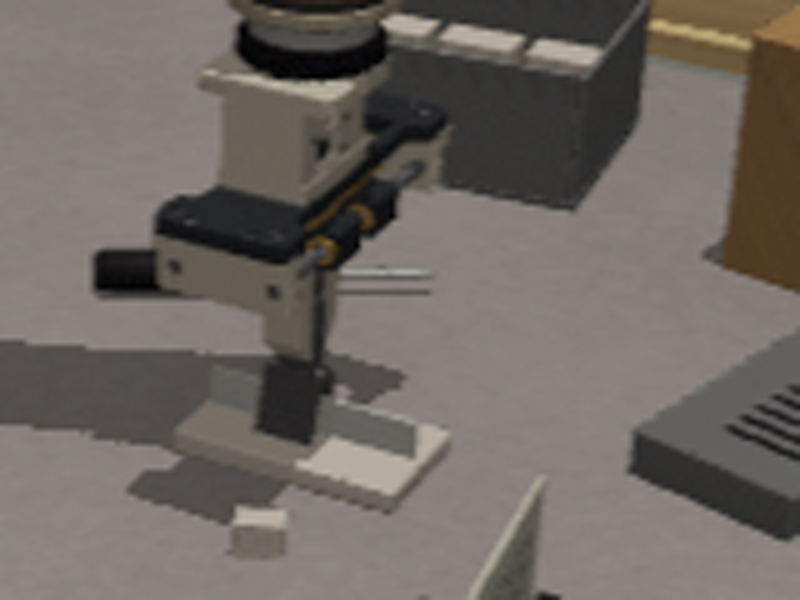

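The width is 9.7 mm, so the clip is fully squeezed. Lifting straight up.

>>> apply_moves(targets=[1,0,0,-0.02,0,1,0,0,-0.06,0,1,0,0,-0.08,0,1,0,0,-0.08,0,1,0,0,-0.06,0,1,0,0,-0.03,0,1,0,0,0,0])

```text
clock: 26.85
position: [0.4697, 0.248, 0.1929]
ee_rot: [-0.008, 3.14, 0.001]
force: [-0.1, -0.3, -0.5]
width: 0.105
```

>>> apply_moves(targets=[1,0,0,0,0.1028,1,0,0,0,0.1028,1,0,0,0,0.1028,1,0,0,0,0.1028,1,0,0,0,0.1028,1,0,0,0,0.1028,1,0,0,0,0.1028,1,0,0,0,0.1028,1,0,0,0,0.1028,1,0,0,0,0])

```text
clock: 28.1
position: [0.4688, 0.2476, 0.1912]
ee_rot: [2.08, 2.354, -0.003]
force: [0.2, 0.8, 0.3]
width: 0.108
```

```bash
python3 -c "
from h import *
go(.6568,.0825,.19,6.8)
im=eyes.get_image('scene')[:,:,::-1]
cv2.imwrite('pics/s14.png',cv2.resize(im[70:220,270:430],None,fx=4,fy=4,interpolation=cv2.INTER_CUBIC))"
```

```text
t 28.1 tcp [0.4688 0.2476 0.1912] tooly 7.07 j [-0.95  0.33  0.48  1.88 -0.18  0.98 -0.27] w 0.108 F [0.2 0.8 0.3]
  turn deg 0.27 share 0.003 shift(before turn) [-0.4674  0.4156  0.0031] (after) [-0.4654  0.4179  0.0031]
```

View pics/s14.png

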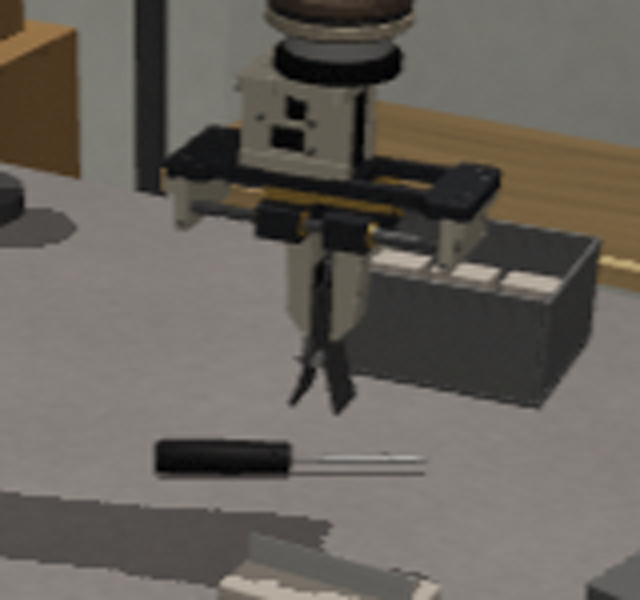

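The clip is held gaping, jaws at about (300,400) and (343,408) in the crop. Carrying it over the card.

>>> apply_moves(targets=[1,-0.0333,0.0298,0,0.003,1,-0.0333,0.0298,0,0,1,-0.0333,0.0298,0,0,1,-0.0333,0.0298,0,0,1,-0.0333,0.0298,0,0,1,-0.0333,0.0298,0,0,1,-0.0333,0.0298,0,0,1,-0.0333,0.0298,0,0,1,-0.0333,0.0298,0,0,1,-0.0333,0.0298,0,0,1,-0.0333,0.0298,0,0,1,-0.0333,0.0298,0,0,1,-0.0333,0.0298,0,0,1,-0.0333,0.0298,0,0,1,0,0,0,0,1,0,0,0,0,1,0,0,0,0])

```text
clock: 30.28
position: [0.6566, 0.0832, 0.1923]
ee_rot: [-2.085, -2.349, -0.0]
force: [-0.3, 0.8, -0.5]
width: 0.105
```

```bash
python3 -c "
from h import *
go(.6568,.082,.125,6.8)
im=eyes.get_image('scene')[:,:,::-1]
cv2.imwrite('pics/s15.png',cv2.resize(im[150:300,320:480],None,fx=4,fy=4,interpolation=cv2.INTER_CUBIC))"
```

```text
t 30.27 tcp [0.6566 0.0832 0.1923] tooly 6.8 j [-0.52  0.55  0.5   1.55 -0.28  1.12  0.16] w 0.105 F [-0.3  0.8 -0.5]
  turn deg 0.0 share 0.0 shift(before turn) [-0.003   0.0002  0.1683] (after) [-0.003   0.0002  0.1683]
```

View pics/s15.png

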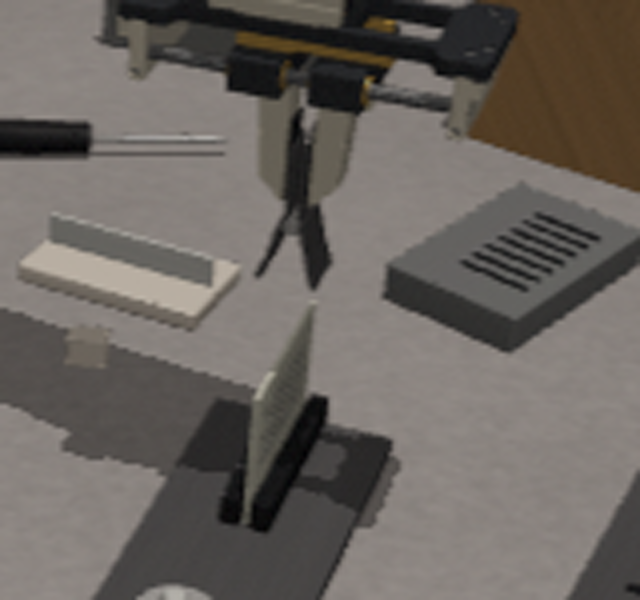

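```bash
python3 -c "
from h import *
b=np.array([2,-5.2])
f=lambda X:((proj('scene',X)-[320,150])*4+1.5+b).round(1)
a=np.radians(6.8);ex=np.array([np.cos(a),np.sin(a),0]);ey=np.array([-np.sin(a),np.cos(a),0])
T=np.array([.6566,.0832,.148])
for sx in(-.0145,.0145):
  for sy in(-.017,.017): print('tip',sx,sy,f(T+sx*ex+sy*ey))
C=np.array([.6568,.082,.095])
for sy in(-.055,.055): print('card',f(C+sy*ey))
for sx in(-.0145,.0145): print('final',f(np.array([.6568,.082,.081])+sx*ex-.017*ey))
"
```

```text
tip -0.0145 -0.017 [258.6 272.3]
tip -0.0145 0.017 [277.1 243.4]
tip 0.0145 -0.017 [310.8 283.5]
tip 0.0145 0.017 [328.3 254.1]
card [255.7 397.8]
card [313.3 299.7]
final [249.4 377.9]
final [300.  389.5]
```

The predicted jaw and card pixels match what the picture shows (card corners near (257,395) and (316,303)). Lowering slowly.

>>> apply_moves(targets=[1,-0.003,0,0.03,0,1,0,0,0.03,0,1,0,0,0.03,0,1,0,0,0.02,0,1,0,0,0,0,1,0,0,0,0])

```text
clock: 31.08
position: [0.6575, 0.081, 0.1486]
ee_rot: [2.087, 2.348, 0.001]
force: [0.3, 0.4, -0.7]
width: 0.105
```

```bash
python3 -c "
from h import *
go(.6568,.082,.121,6.8)
im=eyes.get_image('scene')[:,:,::-1]
cv2.imwrite('pics/s16.png',cv2.resize(im[170:290,320:480],None,fx=5,fy=5,interpolation=cv2.INTER_CUBIC))"
```

```text
t 31.07 tcp [0.6575 0.081  0.1486] tooly 6.74 j [-0.51  0.59  0.48  1.59 -0.31  1.03  0.18] w 0.105 F [ 0.3  0.4 -0.7]
  turn deg -0.06 share -0.0006 shift(before turn) [ 0.0026 -0.0014  0.0691] (after) [ 0.0026 -0.0014  0.0691]
```

View pics/s16.png

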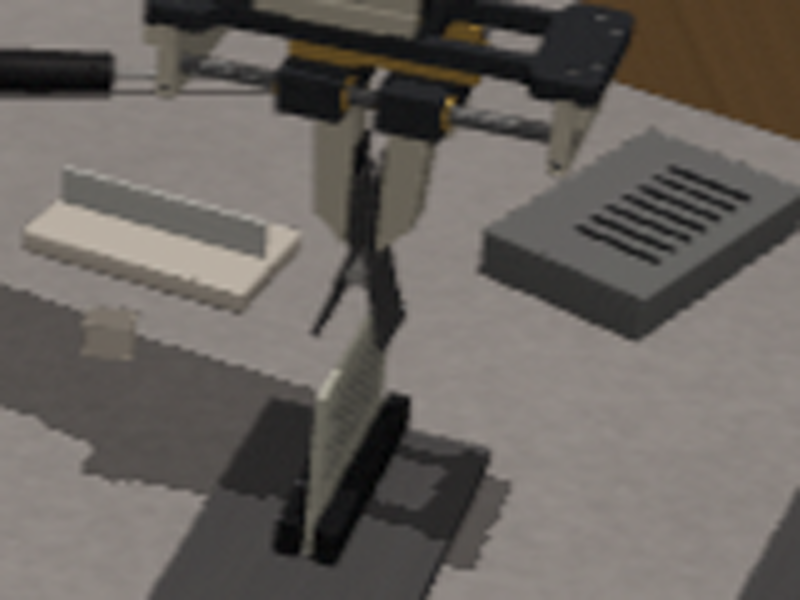

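>>> apply_moves(targets=[1,0.002,-0.001,0.02,0,1,0,0,0.02,0,1,0,0,0.018,0,1,0,0,0.01,0,1,0,0,0,0,1,0,0,0,0,1,0,0,0,0,1,0,0,0,0])

```text
clock: 32.12
position: [0.6568, 0.0819, 0.1213]
ee_rot: [2.087, 2.348, 0.0]
force: [-0.5, 0.8, 0.1]
width: 0.104
```

```bash
python3 -c "
from h import *
go(.6568,.082,.121,6.8)
im=eyes.get_image('scene')[:,:,::-1];cv2.imwrite('pics/s17f.png',im)
cv2.imwrite('pics/s17.png',cv2.resize(im[180:280,350:450],None,fx=6,fy=6,interpolation=cv2.INTER_CUBIC))
go(.6568,.082,.121,6.8)"
```

```text
t 32.12 tcp [0.6568 0.0819 0.1213] tooly 6.74 j [-0.5   0.62  0.47  1.62 -0.32  0.98  0.19] w 0.104 F [-0.5  0.8  0.1]
  turn deg -0.06 share -0.0006 shift(before turn) [0.0003 0.0001 0.0008] (after) [0.0003 0.0001 0.0008]
t 32.17 tcp [0.6568 0.0819 0.1212] tooly 6.74 j [-0.5   0.62  0.47  1.62 -0.32  0.98  0.19] w 0.107 F [-0.4  0.7 -0.2]
  turn deg -0.06 share -0.0006 shift(before turn) [0.0003 0.0001 0.0006] (after) [0.0003 0.0001 0.0006]
```

View pics/s17.png

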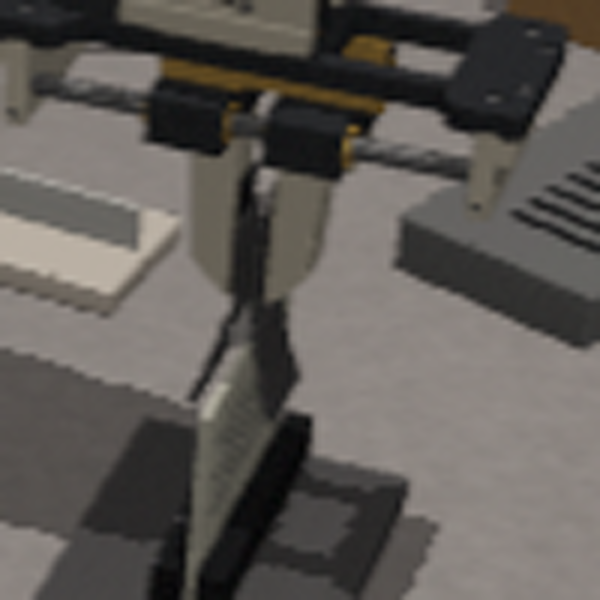

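View pics/s17f.png

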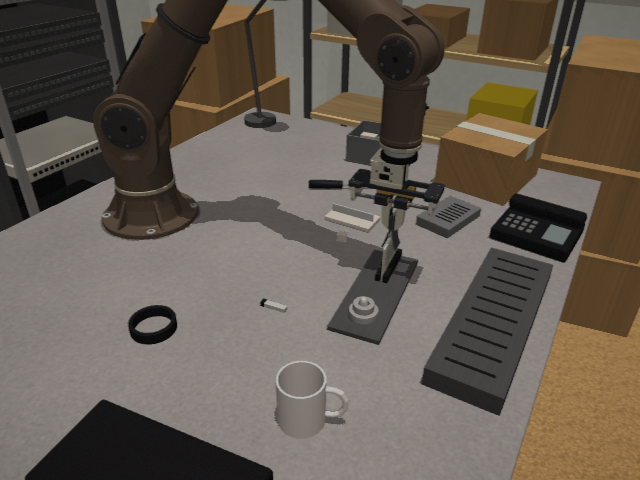

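```bash
python3 -c "
from h import *
a=np.radians(6.8);ex=np.array([np.cos(a),np.sin(a),0]);ey=np.array([-np.sin(a),np.cos(a),0])
f=lambda X:((proj('scene',X)-[350,180])*6+2.5+[3,-7.8]).round(1)
for z in(.074,.077,.080):
 for sx in(-.0145,.0145): print(z,sx,f(np.array([.6568,.0819,z])+sx*ex-.017*ey),f(np.array([.6568,.0819,z])+sx*ex+.017*ey))
C=np.array([.6568,.082,.095])
for sy in(-.055,0,.055): print('card',f(C+sy*ey))
"
```

```text
0.074 -0.0145 [192.9 403. ] [220.1 357.3]
0.074 0.0145 [268.5 420.6] [294.3 374.1]
0.077 -0.0145 [193.4 396.2] [220.7 350.6]
0.077 0.0145 [269.2 413.8] [295.  367.4]
0.08 -0.0145 [194.  389.5] [221.3 343.9]
0.08 0.0145 [269.9 406.9] [295.7 360.7]
card [203.8 417. ]
card [248.5 340.8]
card [290.1 269.8]
```

The jaw corners are at (192,398) and (272,415) against predictions of (193,397) and (269,414), and the card corner is at (203,412) against (204,417). The jaws are centred on the card, about 18–19 mm below its edge. Handing in.

```bash
python3 -c "
from cell import arm
print(arm.sign_off()); o=arm.observe(); print(o['clock'],o['position'],o['width'],o['force'])"
```

```text
the job is handed in; nothing more can be done
None
the job is handed in; nothing more can be done
```

I threaded the wide ring and then the narrow one onto the post and let both go. I then squeezed the clip off its park and handed in at about 32 s, still holding it gaping over the card's top edge.

- **Rings:** the pictures after each release show both lying flat. The wide one is on the base plate and the narrow one sits on it, with the post tip through the bore.
- **Clip:** the handles were squeezed to about 9.7 mm at 25 N, which is the full-open figure. The jaw tips matched their predicted pixels to about 1 mm: one on each side of the card, about 14 mm from its plane and 18–19 mm below its edge. The outside force reading was under 1 N, so there is no sign of the clip touching the stand.
- **Bystanders:** they look unmoved in the last pictures by eye; I did not measure them.
- **Disagreement:** the scene camera placed points about 1–2 px off from the arm and the top camera. I took this as a constant calibration offset, since the ring, post and card all showed it alike.

The jaw angle could not be read directly; it is inferred from the finger width and the picture. Handing in returned no verdict.

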